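# Empty the tipping tin of spacers into the tray and dock the tray

## Task

Slide the empty tray by its upright tab to its place under the tipping tin, then swing the tin's crank bar towards you and over until the tin is upside down, its lid has dropped open and all five spacers lie in the tray, and let the tin swing back upright with its lid shut. Then slide the loaded tray, tab facing you, between the two rails of the bay until it is fully home against the back stop, all five spacers still in it. Leave everything else on the table where it stands.

Things in the scene. Friction and masses are not known exactly. Their poses are not given: they have to be found in the camera images.
- tin (a joint): turn of the tin about its level axle, rad: 0 upright, grows as it tips towards the robot, 2.7 at its stop (upside down). A damped spring always turns it back to 0 (0.08 N m at 0, 0.35 N m at the stop, damper 0.2 N m per rad/s), within about 5 s once let go; it does not stay tipped. The spacers fall out between about 1.7 and 2.6 rad; hold it near the stop for a second
- lid (a joint): opening of the tin's flat lid, rad: 0 shut, up to 2. It is hinged on the tin's edge far from the robot and hangs freely: it falls open once the tin is past a quarter turn and falls shut again as the tin returns
- axis (a point): centre of the tin on its axle, 160 above the table. Frame fixed to the stand, not turning with the tin: y along the axle, x away from the tipping side (roughly away from the robot). The aluminium tin, 76 (x) x 104 (y) x 44 high, hangs between two grey arms (67 either side, 36 high) that reach forward from a post frame whose foot starts 70 behind the axle
- bar (a point): middle of the crank bar: round, level, 12 thick, 85 long, black sleeve, parallel to the axle and 85 from it, 128 to the +y side of the tin's centre, 48 outside the crank's flat arm, outer end free. It turns with the tin: 70 beyond and 49 above the axle when upright (0.96 rad from straight up), over the top, to 84 in front of and 14 below the axle at 2.7 rad
- drop (a point): point on the table, 30 in front of the axle: the tray's place for catching the spacers is with its centre here (within about 15) and its tab on the near side, its x along the stand's x. The space under the tin is open from the front and both sides; the turning tin and lid never come lower than 70 above the table
- tray_in (a point): centre of the inner floor of the aluminium tray, 3 above its underside. Tray 130 (x) by 150 (y), walls 3 thick and 32 high, 0.3 kg, free on the table. Its x points from the tab to the opposite wall
- tray_grip (a point): grip point of the tray's upright tab, 57 above the tray's underside and 83 from the tray's centre on its -x (near) side. The tab is a plate 10 thick (along the tray's x), 44 wide (along y), reaching 76 up, standing 13 clear of the tray's 32 high front wall
- bay_home (a point): where tray_in lies when the tray is fully home in the bay; x points into the bay, towards the back stop. The bay is a black fixed frame 22 high: a back stop whose face is 65 beyond this point and two side rails 172 apart (inside), 60 long, that run from the stop towards the robot; the mouth opens towards the robot (-x)
- spacer1_c (a point): centre of a steel spacer block 26 x 18 x 12 (35 g) with a hole through it; one of five alike, at first inside the shut tin
- spacer2_c (a point): centre of a steel spacer block 26 x 18 x 12 (35 g) with a hole through it; one of five alike, at first inside the shut tin
- spacer3_c (a point): centre of a steel spacer block 26 x 18 x 12 (35 g) with a hole through it; one of five alike, at first inside the shut tin
- spacer4_c (a point): centre of a steel spacer block 26 x 18 x 12 (35 g) with a hole through it; one of five alike, at first inside the shut tin
- spacer5_c (a point): centre of a steel spacer block 26 x 18 x 12 (35 g) with a hole through it; one of five alike, at first inside the shut tin
- mount: upright lens mount: steel foot 48 across, thin post, black square head 50 wide, 108 high; origin at the centre of its underside; to be left alone
- lens_tube: black upright cylinder, 35 across, 70 high; origin at the centre of its underside; to be left alone
- jar: white jar with black cap, 60 across, 90 high; origin at the centre of its underside; to be left alone
- screwdriver: screwdriver 170 long lying on the table; to be left alone
- fork: flat black clamp bar 70 x 30 x 12 with a small screw head; origin at the centre of its underside; to be left alone
- filter_case: flat grey case 60 x 60 x 30; origin at the centre of its underside; to be left alone
There are look-alikes about, which are no part of the job. There is more than one size of the part that bears tray_in; the job needs the middle-sized. Leave any brown look-alike of the part that bears bay_home alone.

How it is judged:
On the way, in this order (a step that is already met when the one before it is completed fails the run):
1. the tray lies under the tin (its centre within 45 mm of its place there) (horizontal distance between tray_in and drop below 0.045 m and height (world z) of tray_in below 0.008 m and value of joint tin below 0.2 rad), for 0.2 s.
2. the tin is tipped past a quarter turn with the tray still in place under it (horizontal distance between tray_in and drop below 0.045 m and height (world z) of tray_in below 0.008 m and value of joint tin above 1.6 rad).
3. the tin is upside down (over 2.3 rad), its lid hangs open (over 0.4 rad) and all five spacers are in the tray (x of spacer1_c in the frame of tray_in between -0.064 and 0.064 m and y of spacer1_c in the frame of tray_in between -0.074 and 0.074 m and z of spacer1_c in the frame of tray_in between 0 and 0.04 m and x of spacer2_c in the frame of tray_in between -0.064 and 0.064 m and y of spacer2_c in the frame of tray_in between -0.074 and 0.074 m and z of spacer2_c in the frame of tray_in between 0 and 0.04 m and x of spacer3_c in the frame of tray_in between -0.064 and 0.064 m and y of spacer3_c in the frame of tray_in between -0.074 and 0.074 m and z of spacer3_c in the frame of tray_in between 0 and 0.04 m and x of spacer4_c in the frame of tray_in between -0.064 and 0.064 m and y of spacer4_c in the frame of tray_in between -0.074 and 0.074 m and z of spacer4_c in the frame of tray_in between 0 and 0.04 m and x of spacer5_c in the frame of tray_in between -0.064 and 0.064 m and y of spacer5_c in the frame of tray_in between -0.074 and 0.074 m and z of spacer5_c in the frame of tray_in between 0 and 0.04 m and horizontal distance between tray_in and drop below 0.045 m and height (world z) of tray_in below 0.008 m and value of joint tin above 2.3 rad and value of joint lid above 0.4 rad), for 0.1 s.
4. the tin is back upright with its lid shut (both within 0.1 rad) (value of joint each of tin, lid below 0.1 rad), for 0.1 s.
At the end, for the whole second after the job is handed in: The tray stands flat in the bay, tab facing out, home against the back stop within 10 mm, within 18 mm of the bay's centre line and 0.15 rad of its direction, all five spacers lie in it, and the tin is upright with its lid shut (within 0.1 rad) (all of step 4 and x of spacer1_c in the frame of tray_in between -0.064 and 0.064 m and y of spacer1_c in the frame of tray_in between -0.074 and 0.074 m and z of spacer1_c in the frame of tray_in between 0 and 0.04 m and x of spacer2_c in the frame of tray_in between -0.064 and 0.064 m and y of spacer2_c in the frame of tray_in between -0.074 and 0.074 m and z of spacer2_c in the frame of tray_in between 0 and 0.04 m and x of spacer3_c in the frame of tray_in between -0.064 and 0.064 m and y of spacer3_c in the frame of tray_in between -0.074 and 0.074 m and z of spacer3_c in the frame of tray_in between 0 and 0.04 m and x of spacer4_c in the frame of tray_in between -0.064 and 0.064 m and y of spacer4_c in the frame of tray_in between -0.074 and 0.074 m and z of spacer4_c in the frame of tray_in between 0 and 0.04 m and x of spacer5_c in the frame of tray_in between -0.064 and 0.064 m and y of spacer5_c in the frame of tray_in between -0.074 and 0.074 m and z of spacer5_c in the frame of tray_in between 0 and 0.04 m and x of tray_in in the frame of bay_home between -0.01 and 0.01 m and y of tray_in in the frame of bay_home between -0.018 and 0.018 m and angle between the x axis of tray_in and the x axis of bay_home, either way round below 0.15 rad and x of tray_grip in the frame of bay_home below 0 m and angle between tray_in's own z axis and vertical below 0.05 rad and height (world z) of tray_in below 0.008 m); the robot touches nothing.
It fails at once if anything else on the table (lens mount, tube, jar, screwdriver, clamp bar, case) is moved by more than 30 mm (distance of any of mount, lens_tube, jar, screwdriver, fork, filter_case from where it was at the start of the episode above 0.03 m).
It also fails if it takes over 72 s, if anything falls off the work surface, if the arm or the gripper's body presses on something with over 40 N, if the wrist force passes 120 N, or if a joint passes its speed limit or range.

## Robot

A 6-joint arm with a two-finger parallel gripper is mounted at the origin on the work surface. World frame = base frame: x ahead of the robot, y to its left, z up, the work surface at z = 0. Lengths are in m, angles in rad, forces in N, time in s.
With the tool pointing down it reaches from about 0.35 to 0.775 m from the base axis. Payload 5.5 kg.
Tool frame: the origin (TCP) lies at the very end of the fingers, on their centre line; the grasp point (between the pads) lies 19 mm behind it; z points along the fingers, y is the direction in which the jaws open and shut (so a half turn about z gives the same grasp; the last joint's range is limited). The gripper opens to 85 mm and grips with 20 to 120 N. Pads are 22 mm wide; open, the fingers measure 114 mm over their backs; the gripper's body (76 mm by 85 mm) begins 54 mm behind the grasp point. The pads swing forward as they close: fully open they stand 13 mm farther back than shut.
Start: joints at [-1.437, 0.313, 0.046, 1.304, 0, 1.431], TCP at [0.155, -0.554, 0.231] pointing down, gripper open.
Joint ranges: [-2.76, 2.76], [-0.86, 1.69], [-1.03, 1.26], [-2.2, 2.34], [-1.47, 1.5], [-3.14, 3.14]. Speed limits (rad/s): [2.57, 2.57, 3.14, 3.14, 3.14, 3.14].

## Interface

Orientations are given as a unit quaternion [w, x, y, z].
In Python, from workcell import get_state, imaging, env, spotter gives the robot as it stands.
- The arm moves only by the tool play_rows, never from a script. Its argument "moves" is a list of rows, each an object with "claw": the finger opening in cm, from 0 to 8.54; "delta_pos": the shift along the tool's x, y, z in cm, a list of three; "twist": the turn about the tool's z in degrees. A call has 1 to 12 rows; each row is the pose to reach, as a shift and turn from the pose commanded when the call began, along the tool's axes at that moment; what a row does not reach only later rows make up. A row lasts 1/8 s, in which the tool goes at most 62.5 mm and 10.7 degrees, less where a joint would pass 70% of its speed; a pose out of reach is approached as far as the arm can. A call with a gripper value outside its range is refused whole. The fingers move at their own pace and stop on an object; "force" is the grip in N (left out, the last holds). Time passes only in rows, so rows that repeat a pose let the fingers close. It gives the time, the measured TCP pose, the force and the opening at its end, in the units of the state.
- get_state(): the state, without advancing time (a new reading comes with each control period).
- imaging.read_camera(name): name is "scene" or "top"; returns the picture (480x640x3 uint8, red, green, blue); there is no depth.
- imaging.camera_info(name): a dict with "fx", "fy", "cx", "cy" (pixels), "world_to_cam" (4x4, takes a point from world to camera coordinates). Camera axes: x right, y down, z forward; pixel columns grow to the right and rows downward; lengths in m; the calibration is good to about 2 mm. A picture is of the moment at which its call begins. camera_info takes no time and is no camera call.
- env.hand_in(): hands the job in, once; it reports no verdict.
Trained networks look in the newest picture that a camera, given by its name, has taken for a name from the list of things; names that differ only in an ending like _2 or _b are one class to them, and where a whole thing is asked for, a point or a joint stands for the part that bears it (a point fixed in the world has none). Each returns a list of dicts, best first, with "conf" (0 to 1); they miss things now and then, are a little off and sometimes report something else, mostly with a low value. They report only what shows in the picture. A call takes as long as a camera call. They do not tell look-alikes from the thing itself.
- spotter.spot_in(camera, query): "extent" ([left, top, right, bottom] in pixels, round what is visible of it).
The state is a dict: "clock": time; "joint_pos": joint angles; "qvel": joint speeds; "tau": joint torques, N m; "tcp_pos": TCP position; "orientation": TCP orientation; "wrist_force": force on the tool from outside, world axes, zero at the start; "ft_torque": the same for the moment, N m; "finger_gap": finger opening in m.
Only numpy, scipy, OpenCV 4.12 (cv2) and the standard library are available. Lean on these libraries where they do the work, as an engineer would, in place of code of your own. Each camera call takes 0.05 s, during which the arm holds its last target. There are 200 camera calls.

## Working session

There is one attempt and no reset: what is moved stays moved. The work goes in short steps, Python scripts to look and compute and a tool call to move; the robot and the scene stay as the last step left them, time stands still between calls to the robot, and variables do not carry over. Pictures are saved under pics/ and viewed, about 8 in all and at most 12, crops included, and the job is handed in when it is done.

Besides the shell and the picture viewer there is one more tool, called after "Emit:" by a JSON object that holds its "fn" and its "kwargs", one argument or row to a line. play_rows: Moves the arm, as the interface text tells. Its arguments: {"type":"object","properties":{"moves":{"type":"array"},"force":{"type":"number"}},"required":["moves"]}

```bash
mkdir -p pics
cat > h.py <<'E'
import numpy as np, cv2
from workcell import get_state, imaging, env, spotter
def info(c):
    i=imaging.camera_info(c); K=np.array([[i['fx'],0,i['cx']],[0,i['fy'],i['cy']],[0,0,1.]]); return K,np.array(i['world_to_cam'])
def px2w(c,uv,z):
    K,T=info(c); R,t=T[:3,:3],T[:3,3]; o=-R.T@t
    d=R.T@np.linalg.inv(K)@np.array([uv[0],uv[1],1.]); return o+d*(z-o[2])/d[2]
def w2px(c,p):
    K,T=info(c); q=K@(T[:3,:3]@np.array(p)+T[:3,3]); return q[:2]/q[2]
def snap(c,n):
    im=imaging.read_camera(c); cv2.imwrite(f'pics/{n}.png',im[:,:,::-1]); return im
E
python3 - <<'E'
from h import *
for c in('top','scene'):
    snap(c,c+'0'); K,T=info(c); print(c,K[0,0],(-T[:3,:3].T@T[:3,3]).round(3))
for q in ('tray_in','tin','bar','tray_grip','mount','lens_tube','jar','screwdriver','fork','filter_case'):
    print(q,[(np.round(d['extent']).tolist(),round(d['conf'],2)) for d in spotter.spot_in('top',q)[:4]])
s=get_state();print(s['clock'],s['tcp_pos'],s['orientation'])
E
```

```text
top 537.0355102790463 [ 0.326 -0.018  1.389]
scene 581.5083583309981 [1.065 0.789 1.33 ]
tray_in [([411.0, 191.0, 481.0, 256.0], 0.88), ([372.0, 268.0, 424.0, 320.0], 0.61), ([238.0, 165.0, 341.0, 219.0], 0.56)]
tin [([238.0, 159.0, 341.0, 217.0], 0.76)]
bar [([237.0, 164.0, 341.0, 218.0], 0.67)]
tray_grip [([373.0, 269.0, 425.0, 320.0], 0.85), ([407.0, 189.0, 479.0, 256.0], 0.78), ([460.0, 265.0, 568.0, 368.0], 0.58), ([240.0, 150.0, 349.0, 222.0], 0.45)]
mount [([356.0, 114.0, 380.0, 141.0], 0.9), ([241.0, 150.0, 346.0, 218.0], 0.63)]
lens_tube [([121.0, 190.0, 143.0, 213.0], 0.8), ([408.0, 190.0, 479.0, 256.0], 0.56), ([243.0, 148.0, 345.0, 213.0], 0.47)]
jar [([281.0, 114.0, 307.0, 142.0], 0.73)]
screwdriver [([516.0, 203.0, 523.0, 240.0], 0.78)]
fork [([129.0, 220.0, 142.0, 243.0], 0.77), ([240.0, 163.0, 339.0, 219.0], 0.44), ([280.0, 110.0, 305.0, 144.0], 0.26)]
filter_case [([316.0, 109.0, 342.0, 140.0], 0.68)]
0.6 [ 0.15546639 -0.55362105  0.23133025] [4.13652247e-05 9.90643820e-01 1.36472782e-01 3.37179261e-06]
```

View pics/top0.png

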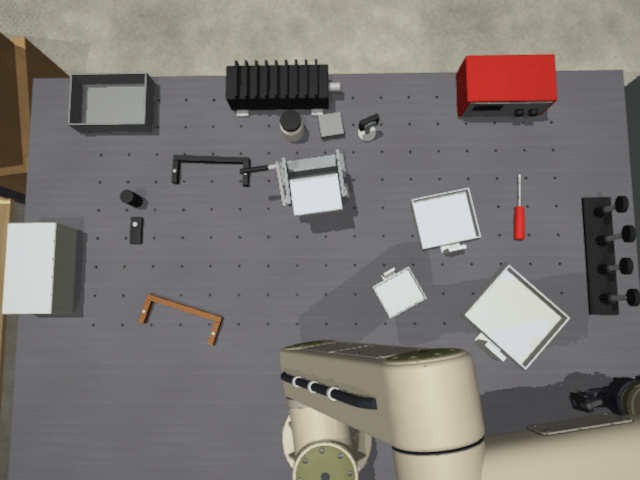

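View pics/scene0.png

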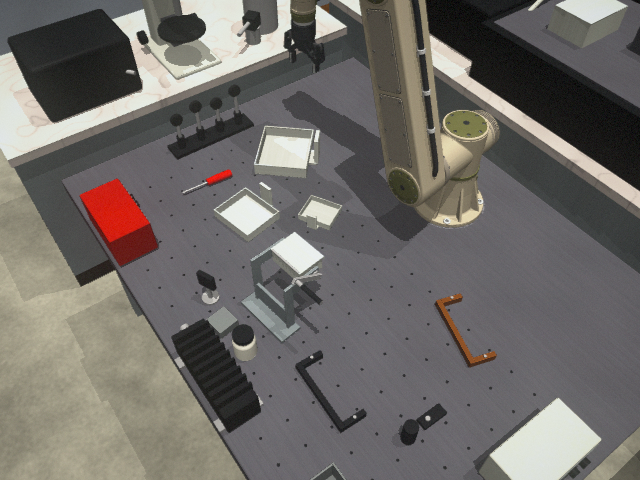

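Three tray candidates show in the top view: small (400,292), middle (446,218) and large (517,317). The middle one fits. The bay is the black frame at (212,170), and the brown one at (182,318) is the look-alike. I'll confirm both in a crop.

Run:
```python
from h import *
im=cv2.imread('pics/top0.png')
c=im[135:265,165:355];d=im[175:265,395:495]
a=cv2.resize(c,None,fx=4.2,fy=4.2,interpolation=cv2.INTER_CUBIC);cv2.imwrite('pics/cropA.png',a)
b=cv2.resize(d,None,fx=6,fy=6,interpolation=cv2.INTER_CUBIC);cv2.imwrite('pics/cropB.png',b)
# tray size check by rim (z=.032)
g=cv2.cvtColor(im,cv2.COLOR_BGR2GRAY)
for n,z,pts in (('mid',.032,[(411,198),(469,188),(481,239),(423,250)]),('bay',.022,[(174,157),(250,158),(177,183),(247,186)])):
    print(n,[px2w('top',p,z).round(3)[:2].tolist() for p in pts])
```

```text
mid [[0.6, -0.22], [0.624, -0.368], [0.493, -0.394], [0.466, -0.247]]
bay [[0.717, 0.397], [0.712, 0.197], [0.647, 0.387], [0.637, 0.204]]
```

View pics/cropA.png

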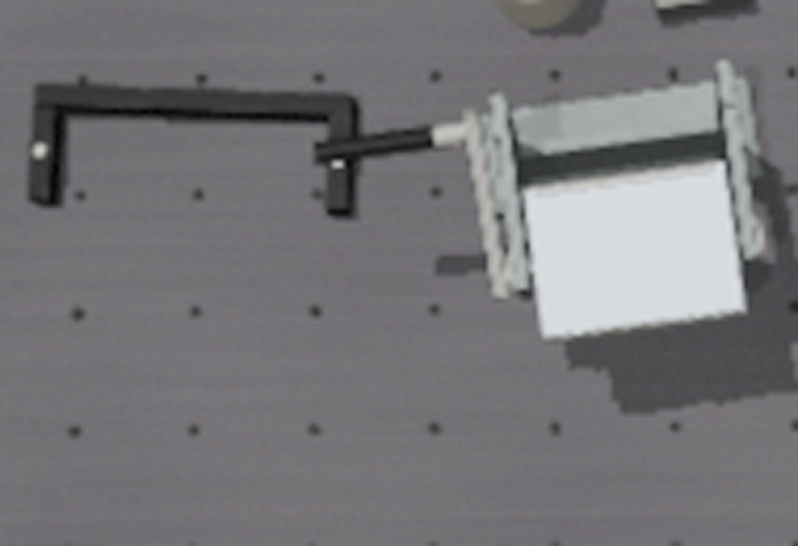

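View pics/cropB.png

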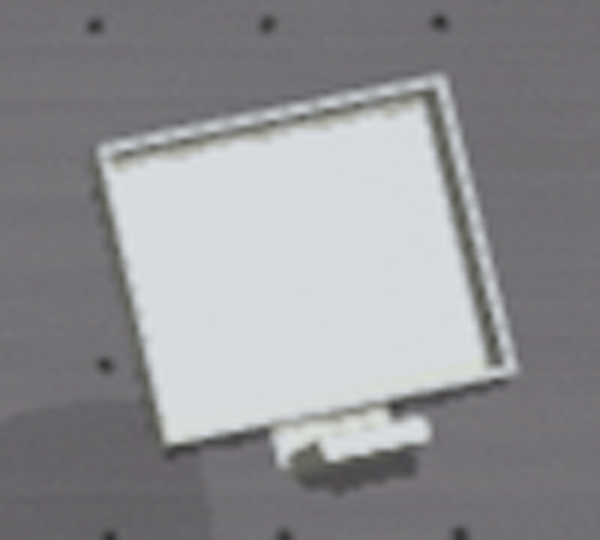

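Crop A shows the black bay with the crank bar's outer end over its right rail, and the tin with its lid shut. Crop B shows the middle tray with its tab near the robot. Its rim measures about 150 x 133, so the middle size is confirmed.

```bash
cat >> h.py <<'E'
def rectfit(c,uv,z,L,W):
    "uv: far-left(+x+y), far-right, near-right, near-left corners; returns cx,cy,th, residual"
    P=np.array([px2w(c,p,z)[:2] for p in uv]); Q=np.array([[L/2,W/2],[L/2,-W/2],[-L/2,-W/2],[-L/2,W/2]])
    m=P.mean(0); A=P-m; th=np.arctan2((Q[:,0]*A[:,1]-Q[:,1]*A[:,0]).sum(),(Q*A).sum())
    R=np.array([[np.cos(th),-np.sin(th)],[np.sin(th),np.cos(th)]])
    return m.round(4),round(th,3),(A-Q@R.T).round(3).tolist()
def plan(*wps,start=None):
    "wps: (x,y,z,phi) world TCP, phi=jaw axis angle mod pi"
    s=get_state(); w,x,y,z=s['orientation']; psi=2*np.arctan2(y,x); p=np.array(s['tcp_pos'])
    xt=np.array([np.cos(psi),np.sin(psi),0]); yt=np.array([np.sin(psi),-np.cos(psi),0])
    print('t',s['clock'],'tcp',p.round(4),'phi',round(psi-np.pi/2,3))
    for q in wps:
        d=np.array(q[:3])-p; e=(q[3]-(psi-np.pi/2)+np.pi/2)%np.pi-np.pi/2
        print(np.round(100*np.array([d@xt,d@yt,-d[2]]),2).tolist(),'twist',round(-np.degrees(e),1))
E
python3 - <<'E'
from h import *
f=lambda L,s,o:[(a/s+o[0],b/s+o[1]) for a,b in L]
print('tray',rectfit('top',f([(100,148),(440,75),(517,372),(168,447)],6,(395,175)),.032,.13,.15))
print('tab top',px2w('top',f([(375,437)],6,(395,175))[0],.076))
print('lid',rectfit('top',f([(527,193),(722,160),(745,312),(543,337)],4.2,(165,135)),.182,.076,.104))
for n,p in (('stopL',(62,112)),('stopR',(328,120)),('endL',(57,205)),('endR',(328,213))):
    print(n,px2w('top',f([p],4.2,(165,135))[0],.022).round(4))
for n,p in (('bar in',(432,137)),('bar out',(316,152))): print(n,px2w('top',f([p],4.2,(165,135))[0],.209).round(4))
E
```

```text
tray (array([ 0.5464, -0.3073]), np.float64(0.204), [[0.001, -0.001], [0.0, 0.001], [-0.0, -0.0], [-0.001, 0.0]])
tab top [ 0.46582157 -0.32341757  0.076     ]
lid (array([0.5793, 0.019 ]), np.float64(0.134), [[0.002, 0.002], [0.005, -0.002], [-0.004, -0.003], [-0.003, 0.003]])
stopL [0.7043 0.3818 0.022 ]
stopR [0.6974 0.2147 0.022 ]
endL [0.6449 0.3832 0.022 ]
endR [0.6382 0.2139 0.022 ]
bar in [0.6366 0.1267 0.209 ]
bar out [0.629  0.1891 0.209 ]
```

Run:
```python
from h import *
plan((.465,-.324,.15,.204),(.465,-.324,.041,.204))
print('small',[px2w('top',p,.03).round(3)[:2] for p in ((410,267),(425,300),(388,270),(372,290))])
```

```text
t 0.6 tcp [ 0.1555 -0.5536  0.2313] phi -1.297
[36.01, -13.74, 8.13] twist -86.0
[36.01, -13.74, 19.03] twist -86.0
small [array([ 0.423, -0.213]), array([ 0.34 , -0.248]), array([ 0.416, -0.158]), array([ 0.366, -0.116])]
```

Emit:
{"fn": "play_rows", "kwargs": {
  "moves": [
    {"claw":4.5,"delta_pos":[36,-13.7,8.1],"twist":-86},
    {"claw":4.5,"delta_pos":[36,-13.7,8.1],"twist":-86},
    {"claw":4.5,"delta_pos":[36,-13.7,8.1],"twist":-86},
    {"claw":4.5,"delta_pos":[36,-13.7,8.1],"twist":-86},
    {"claw":4.5,"delta_pos":[36,-13.7,8.1],"twist":-86},
    {"claw":4.5,"delta_pos":[36,-13.7,8.1],"twist":-86},
    {"claw":4.5,"delta_pos":[36,-13.7,8.1],"twist":-86},
    {"claw":4.5,"delta_pos":[36,-13.7,8.1],"twist":-86},
    {"claw":4.5,"delta_pos":[36,-13.7,8.1],"twist":-86},
    {"claw":4.5,"delta_pos":[36,-13.7,8.1],"twist":-86},
    {"claw":4.5,"delta_pos":[36,-13.7,8.1],"twist":-86}
  ]
}}

```text
clock: 1.98
tcp_pos: [0.4648, -0.3248, 0.1505]
orientation: [0.0, 0.632, 0.775, -0.0]
wrist_force: [0.2, 0.3, 0.4]
finger_gap: 0.0446
```

Run:
```python
from h import *
plan((.465,-.324,.041,.204))
a=snap('top','t1');b=snap('scene','s1')
u=w2px('scene',(.465,-.324,.06)).astype(int);print(u)
x,y=u; cv2.imwrite('pics/s1c.png',cv2.resize(b[max(0,y-90):y+70,max(0,x-100):x+100,::-1],None,fx=4,fy=3.7))
```

```text
t 1.975 tcp [ 0.4648 -0.3248  0.1505] phi 0.201
[0.07, 0.04, 10.95] twist -0.1
[264 189]
```

View pics/s1c.png

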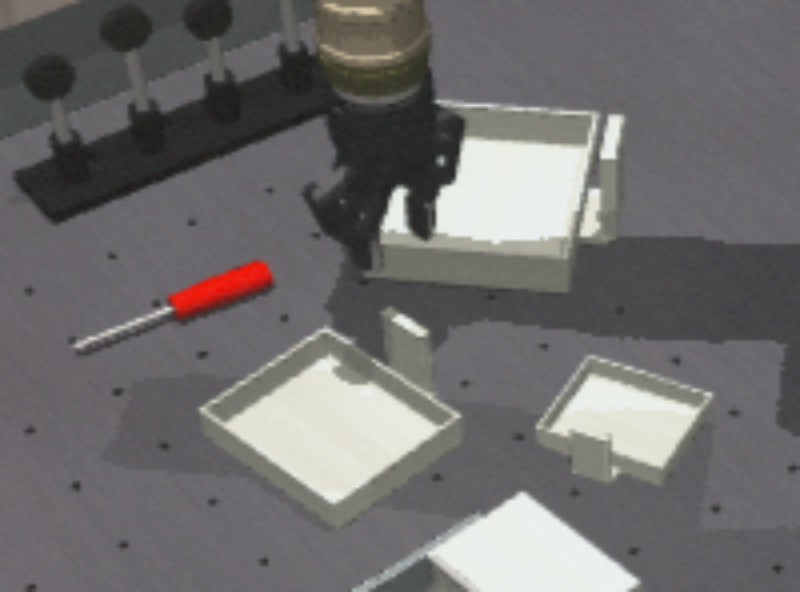

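The gripper stands above the middle tray's tab (crop 405,345) with the jaws straddling it and nothing in the way. I'll descend and grip.

Emit:
{"fn": "play_rows", "kwargs": {
  "moves": [
    {"claw":4.5,"delta_pos":[0,0,5.5],"twist":0},
    {"claw":4.5,"delta_pos":[0,0,9],"twist":0},
    {"claw":4.5,"delta_pos":[0,0,10.9],"twist":0},
    {"claw":4.5,"delta_pos":[0,0,10.9],"twist":0},
    {"claw":0,"delta_pos":[0,0,10.9],"twist":0},
    {"claw":0,"delta_pos":[0,0,10.9],"twist":0},
    {"claw":0,"delta_pos":[0,0,10.9],"twist":0},
    {"claw":0,"delta_pos":[0,0,10.9],"twist":0}
  ],
  "force": 40
}}

```text
clock: 3.08
tcp_pos: [0.4658, -0.3253, 0.0428]
orientation: [0.001, 0.632, 0.775, -0.0]
wrist_force: [-0.4, -0.0, 6.1]
finger_gap: 0.0094
```

Run:
```python
from h import *
print(get_state()['finger_gap'],get_state()['wrist_force'])
for i in range(1): plan((.487,-.30,.041,.204),(.490,-.12,.041,.16),(.467,.004,.041,.134))
```

```text
0.009365983265079291 [-0.38818041 -0.02654933  6.08375279]
t 3.075 tcp [ 0.4658 -0.3253  0.0428] phi 0.204
[2.05, 2.59, 0.18] twist -0.0
[19.62, 6.53, 0.18] twist 2.5
[32.23, 6.79, 0.18] twist 4.0
```

Emit:
{"fn": "play_rows", "kwargs": {
  "moves": [
    {"claw":0,"delta_pos":[1,1.6,-0.1],"twist":0},
    {"claw":0,"delta_pos":[2,2.6,-0.1],"twist":0},
    {"claw":0,"delta_pos":[5,3.5,-0.1],"twist":0.5},
    {"claw":0,"delta_pos":[9,4.4,-0.1],"twist":1},
    {"claw":0,"delta_pos":[13,5.2,-0.1],"twist":1.5},
    {"claw":0,"delta_pos":[17,6,-0.1],"twist":2.2},
    {"claw":0,"delta_pos":[21,6.6,-0.1],"twist":2.6},
    {"claw":0,"delta_pos":[25,6.7,-0.1],"twist":3.2},
    {"claw":0,"delta_pos":[28.5,6.8,-0.1],"twist":3.6},
    {"claw":0,"delta_pos":[31,6.8,-0.1],"twist":4},
    {"claw":0,"delta_pos":[32.2,6.8,-0.1],"twist":4},
    {"claw":0,"delta_pos":[32.2,6.8,-0.1],"twist":4}
  ]
}}

```text
clock: 4.58
tcp_pos: [0.4663, 0.0068, 0.0428]
orientation: [-0.001, 0.657, 0.754, 0.001]
wrist_force: [-2.4, 6.8, 8.4]
finger_gap: 0.0093
```

Run:
```python
from h import *
plan((.467,.004,.041,.134)); s=get_state(); print(s['finger_gap'],s['wrist_force'])
a=snap('top','t2');b=snap('scene','s2')
cv2.imwrite('pics/v2.png',np.hstack([cv2.resize(a[130:290,200:400],None,fx=2,fy=2),cv2.resize(b[170:330,180:380],None,fx=2,fy=2)])[:,:,::-1])
```

```text
t 4.575 tcp [0.4663 0.0068 0.0428] phi 0.137
[-0.29, 0.03, 0.18] twist 0.2
0.009343976802609625 [-2.43643408  6.81302154  8.37163088]
```

View pics/v2.png

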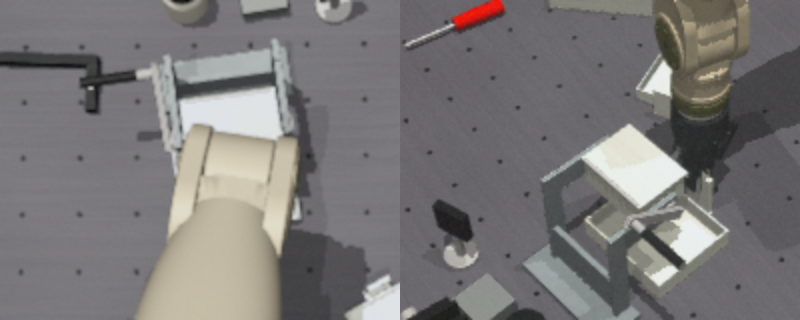

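The top view is mostly hidden by the arm. The scene view shows the tray under the tin and the tin upright. I'll release it and go to the bar.

Run:
```python
from h import *
plan((.4663,.0068,.29,.134),(.6296,.1671,.27,.134),(.6296,.1671,.19,.134))
```

```text
t 4.675 tcp [0.4665 0.0064 0.0427] phi 0.136
[0.04, -0.01, -24.73] twist 0.1
[13.71, 18.35, -22.73] twist 0.1
[13.71, 18.35, -14.73] twist 0.1
```

Emit:
{"fn": "play_rows", "kwargs": {
  "moves": [
    {"claw":4,"delta_pos":[0,0,0],"twist":0},
    {"claw":4,"delta_pos":[0,0,0],"twist":0},
    {"claw":4,"delta_pos":[0,0,-6],"twist":0},
    {"claw":4,"delta_pos":[0,0,-12],"twist":0},
    {"claw":4,"delta_pos":[0,0,-18],"twist":0},
    {"claw":4,"delta_pos":[2,2,-23.5],"twist":0},
    {"claw":4,"delta_pos":[6,7,-24],"twist":0},
    {"claw":4,"delta_pos":[10,12,-24],"twist":0},
    {"claw":4,"delta_pos":[13.7,16,-23.5],"twist":0},
    {"claw":4,"delta_pos":[13.7,18.3,-22.7],"twist":0},
    {"claw":4,"delta_pos":[13.7,18.3,-22.7],"twist":0},
    {"claw":4,"delta_pos":[13.7,18.3,-22.7],"twist":0}
  ]
}}

```text
clock: 6.18
tcp_pos: [0.6288, 0.1643, 0.2689]
orientation: [-0.001, 0.658, 0.753, -0.001]
wrist_force: [0.5, 0.0, -0.3]
finger_gap: 0.04
```

Run:
```python
from h import *
plan((.6296,.1671,.19,.134)); print(get_state()['wrist_force'])
a=snap('top','t3');b=snap('scene','s3')
cv2.imwrite('pics/v3.png',np.hstack([cv2.resize(a[110:270,190:390],None,fx=2,fy=2),cv2.resize(b[170:330,200:400],None,fx=2,fy=2)])[:,:,::-1])
```

```text
t 6.175 tcp [0.6288 0.1643 0.2689] phi 0.133
[0.26, 0.12, 7.89] twist -0.0
[ 0.51011563  0.02797478 -0.26886512]
```

View pics/v3.png

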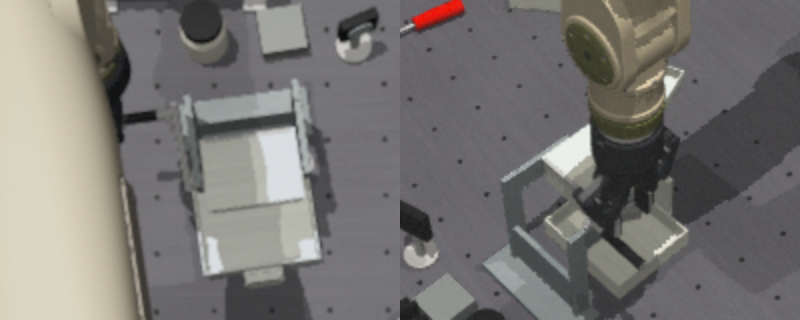

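The top view shows the tray centred under the tin with its tab on the near side (crop 265,272). The scene view shows the fingers above the bar. Next I'll check the near rim numerically and plan the grip and the arc.

Run:
```python
from h import *
P=[px2w('top',p,.032)[:2] for p in ((293.5,247.5),(350,237.5))]; m=(P[0]+P[1])/2; d=P[0]-P[1]; th=np.arctan2(-d[0],d[1])
print('tray',m+.065*np.array([np.cos(th),np.sin(th)]),th,np.linalg.norm(d),'drop .549 .015')
A=np.array([.579,.019]);t=.134;R=np.array([[np.cos(t),-np.sin(t)],[np.sin(t),np.cos(t)]])
w=[]
for a in (.96,.7,.45,.2,-.05,-.3,-.55,-.8,-1.05,-1.3,-1.5,-1.66):
    q=A+R@np.array([.085*np.sin(a),.138]); w.append((q[0],q[1],.141+.085*np.cos(a),t))
plan(*w)
```

```text
tray [0.55062715 0.02032885] 0.16923706080926343 0.14598733001036476 drop .549 .015
t 6.275 tcp [0.6288 0.1643 0.2699] phi 0.133
[0.07, 0.09, 8.02] twist -0.0
[0.07, -1.4, 6.39] twist -0.0
[0.07, -3.18, 5.24] twist -0.0
[0.06, -5.18, 4.56] twist -0.0
[0.06, -7.3, 4.41] twist -0.0
[0.06, -9.39, 4.77] twist -0.0
[0.06, -11.32, 5.65] twist -0.0
[0.06, -12.97, 6.97] twist -0.0
[0.06, -14.25, 8.67] twist -0.0
[0.06, -15.06, 10.62] twist -0.0
[0.06, -15.35, 12.29] twist -0.0
[0.06, -15.34, 13.65] twist -0.0
```

Emit:
{"fn": "play_rows", "kwargs": {
  "moves": [
    {"claw":4,"delta_pos":[0.1,0.1,5],"twist":0},
    {"claw":4,"delta_pos":[0.1,0.1,8],"twist":0},
    {"claw":4,"delta_pos":[0.1,0.1,8],"twist":0},
    {"claw":0,"delta_pos":[0.1,0.1,8],"twist":0},
    {"claw":0,"delta_pos":[0.1,0.1,8],"twist":0},
    {"claw":0,"delta_pos":[0.1,0.1,8],"twist":0},
    {"claw":0,"delta_pos":[0.1,0.1,8],"twist":0}
  ],
  "force": 30
}}

```text
clock: 7.15
tcp_pos: [0.631, 0.166, 0.1914]
orientation: [0.001, 0.658, 0.753, 0.001]
wrist_force: [-2.4, -1.0, 6.9]
finger_gap: 0.011
```

Run:
```python
from h import *
s=get_state();print(s['clock'],s['tcp_pos'],s['finger_gap'],s['wrist_force'])
```

```text
7.15 [0.63101641 0.16600193 0.19137402] 0.010975275191442722 [-2.44024836 -1.03903635  6.91806529]
```

Emit:
{"fn": "play_rows", "kwargs": {
  "moves": [
    {"claw":0,"delta_pos":[0,-0.69,-0.86],"twist":0},
    {"claw":0,"delta_pos":[0,-1.48,-1.63],"twist":0},
    {"claw":0,"delta_pos":[0,-2.37,-2.28],"twist":0},
    {"claw":0,"delta_pos":[0,-3.34,-2.82],"twist":0},
    {"claw":0,"delta_pos":[0,-4.37,-3.22],"twist":0},
    {"claw":0,"delta_pos":[0,-5.44,-3.49],"twist":0},
    {"claw":0,"delta_pos":[0,-6.54,-3.61],"twist":0},
    {"claw":0,"delta_pos":[0,-7.64,-3.6],"twist":0},
    {"claw":0,"delta_pos":[0,-8.73,-3.44],"twist":0},
    {"claw":0,"delta_pos":[0,-9.79,-3.14],"twist":0},
    {"claw":0,"delta_pos":[0,-10.81,-2.7],"twist":0},
    {"claw":0,"delta_pos":[0,-11.76,-2.14],"twist":0}
  ]
}}

```text
clock: 8.65
tcp_pos: [0.5171, 0.151, 0.2146]
orientation: [0.003, 0.658, 0.753, 0.004]
wrist_force: [3.8, 0.4, 8.1]
finger_gap: 0.0108
```

```bash
cat > st.py <<'E'
from h import *
s=get_state();print(s['clock'],s['finger_gap'],s['wrist_force'])
# tcp in stand frame
t=.134;d=np.array(s['tcp_pos'][:2])-[.579,.019];x=d@[np.cos(t),np.sin(t)];y=d@[-np.sin(t),np.cos(t)];z=s['tcp_pos'][2]+.019-.16
print(x,y,z,'r',np.hypot(x,z),'tin',.96-np.arctan2(x,z))
E
python3 st.py
```

```text
8.65 0.01076006171644436 [3.7629835  0.43722054 8.14022031]
-0.0436567115660412 0.13911910673583808 0.07359227846703481 r 0.08556711935510107 tin 1.4954223079069275
```

Emit:
{"fn": "play_rows", "kwargs": {
  "moves": [
    {"claw":0,"delta_pos":[0,-0.87,0.69],"twist":0},
    {"claw":0,"delta_pos":[0,-1.64,1.48],"twist":0},
    {"claw":0,"delta_pos":[0,-2.31,2.35],"twist":0},
    {"claw":0,"delta_pos":[0,-2.85,3.32],"twist":0},
    {"claw":0,"delta_pos":[0,-3.27,4.34],"twist":0},
    {"claw":0,"delta_pos":[0,-3.55,5.41],"twist":0},
    {"claw":0,"delta_pos":[0,-3.68,6.5],"twist":0},
    {"claw":0,"delta_pos":[0,-3.69,7.44],"twist":0},
    {"claw":0,"delta_pos":[0,-3.6,8.1],"twist":0},
    {"claw":0,"delta_pos":[0,-3.6,8.1],"twist":0},
    {"claw":0,"delta_pos":[0,-3.6,8.1],"twist":0},
    {"claw":0,"delta_pos":[0,-3.6,8.1],"twist":0}
  ]
}}

```text
clock: 10.15
tcp_pos: [0.4775, 0.1458, 0.1307]
orientation: [-0.0, 0.658, 0.753, 0.0]
wrist_force: [-3.7, -0.3, 6.0]
finger_gap: 0.0108
```

Emit:
{"fn": "play_rows", "kwargs": {
  "moves": [
    {"claw":0,"delta_pos":[0,0,0],"twist":0},
    {"claw":0,"delta_pos":[0,0,0],"twist":0},
    {"claw":0,"delta_pos":[0,0,0],"twist":0},
    {"claw":0,"delta_pos":[0,0,0],"twist":0},
    {"claw":0,"delta_pos":[0,0,0],"twist":0},
    {"claw":0,"delta_pos":[0,0,0],"twist":0},
    {"claw":0,"delta_pos":[0,0,0],"twist":0},
    {"claw":0,"delta_pos":[0,0,0],"twist":0}
  ]
}}

```text
clock: 11.15
tcp_pos: [0.4775, 0.1458, 0.1307]
orientation: [-0.0, 0.658, 0.753, 0.0]
wrist_force: [-4.3, -0.8, 5.3]
finger_gap: 0.0109
```

```bash
cat >> st.py <<'E'
import sys
if len(sys.argv)>1:
    n=sys.argv[1];a=snap('top','t'+n);b=snap('scene','s'+n)
    cv2.imwrite(f'pics/v{n}.png',np.hstack([cv2.resize(a[130:290,210:390],None,fx=2.2,fy=2.6),cv2.resize(b[170:330,200:380],None,fx=2.2,fy=2.6)])[:,:,::-1])
    for q in ('spacer1_c','tin','tray_in'):
        for c in('top','scene'): print(q,c,[(np.round(d['extent']).tolist(),round(d['conf'],2)) for d in spotter.spot_in(c,q)[:6]])
E
python3 st.py 4
```

```text
11.15 0.010948024789016174 [-4.26874085 -0.82915928  5.33903251]
-0.0836360931622818 0.1392193616662738 -0.010286396136272136 r 0.0842662804739962 tin 2.6531716752916923
spacer1_c top []
spacer1_c scene [([204.0, 308.0, 238.0, 337.0], 0.33)]
tin top [([305.0, 222.0, 311.0, 230.0], 0.74), ([270.0, 178.0, 340.0, 241.0], 0.68), ([172.0, 154.0, 248.0, 184.0], 0.4)]
tin scene []
tray_in top [([374.0, 269.0, 425.0, 319.0], 0.86), ([285.0, 196.0, 349.0, 255.0], 0.83), ([459.0, 265.0, 569.0, 369.0], 0.78), ([277.0, 151.0, 345.0, 240.0], 0.36)]
tray_in scene [([254.0, 128.0, 319.0, 179.0], 0.83), ([299.0, 196.0, 341.0, 227.0], 0.73), ([273.0, 252.0, 346.0, 315.0], 0.7)]
```

View pics/v4.png

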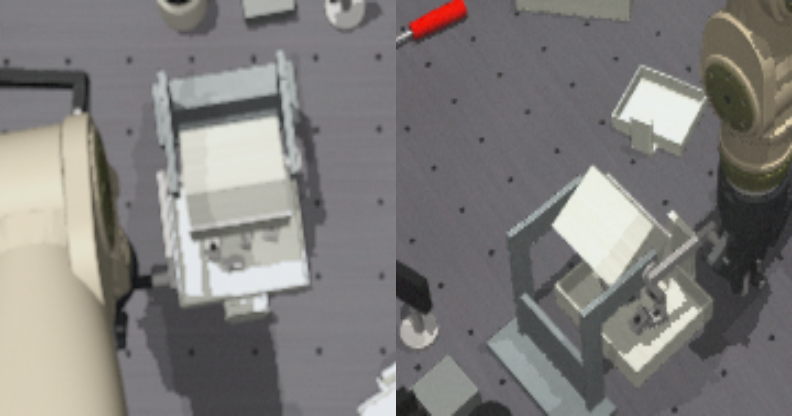

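Tin is at about 2.65 rad with the lid hanging open, and the spacers lie in the tray (crop 210–270, 240–265). I'll release the bar, slide off its free end and back away.

Emit:
{"fn": "play_rows", "kwargs": {
  "moves": [
    {"claw":4,"delta_pos":[0,0,0],"twist":0},
    {"claw":4,"delta_pos":[3,0,0],"twist":0},
    {"claw":4,"delta_pos":[9,0,0],"twist":0},
    {"claw":4,"delta_pos":[11,-6,-2],"twist":0},
    {"claw":4,"delta_pos":[11,-10,-6],"twist":0},
    {"claw":4,"delta_pos":[11,-10,-10],"twist":0},
    {"claw":4,"delta_pos":[11,-10,-10],"twist":0},
    {"claw":4,"delta_pos":[11,-10,-10],"twist":0},
    {"claw":4,"delta_pos":[11,-10,-10],"twist":0},
    {"claw":4,"delta_pos":[11,-10,-10],"twist":0},
    {"claw":4,"delta_pos":[11,-10,-10],"twist":0},
    {"claw":4,"delta_pos":[11,-10,-10],"twist":0}
  ]
}}

```text
clock: 13.05
tcp_pos: [0.3642, 0.2411, 0.2294]
orientation: [-0.0, 0.658, 0.753, -0.0]
wrist_force: [-0.4, -0.4, -0.3]
finger_gap: 0.0399
```

Emit:
{"fn": "play_rows", "kwargs": {
  "moves": [
    {"claw":4,"delta_pos":[0,0,0],"twist":0},
    {"claw":4,"delta_pos":[0,0,0],"twist":0},
    {"claw":4,"delta_pos":[0,0,0],"twist":0},
    {"claw":4,"delta_pos":[0,0,0],"twist":0},
    {"claw":4,"delta_pos":[0,0,0],"twist":0},
    {"claw":4,"delta_pos":[0,0,0],"twist":0},
    {"claw":4,"delta_pos":[0,0,0],"twist":0},
    {"claw":4,"delta_pos":[0,0,0],"twist":0},
    {"claw":4,"delta_pos":[0,0,0],"twist":0},
    {"claw":4,"delta_pos":[0,0,0],"twist":0},
    {"claw":4,"delta_pos":[0,0,0],"twist":0},
    {"claw":4,"delta_pos":[0,0,0],"twist":0}
  ]
}}

```text
clock: 14.55
tcp_pos: [0.3642, 0.2412, 0.2296]
orientation: [0.0, 0.658, 0.753, -0.0]
wrist_force: [0.2, 0.6, -0.7]
finger_gap: 0.04
```

Emit:
{"fn": "play_rows", "kwargs": {
  "moves": [
    {"claw":4,"delta_pos":[0,0,0],"twist":0},
    {"claw":4,"delta_pos":[0,0,0],"twist":0},
    {"claw":4,"delta_pos":[0,0,0],"twist":0},
    {"claw":4,"delta_pos":[0,0,0],"twist":0},
    {"claw":4,"delta_pos":[0,0,0],"twist":0},
    {"claw":4,"delta_pos":[0,0,0],"twist":0},
    {"claw":4,"delta_pos":[0,0,0],"twist":0},
    {"claw":4,"delta_pos":[0,0,0],"twist":0},
    {"claw":4,"delta_pos":[0,0,0],"twist":0},
    {"claw":4,"delta_pos":[0,0,0],"twist":0},
    {"claw":4,"delta_pos":[0,0,0],"twist":0},
    {"claw":4,"delta_pos":[0,0,0],"twist":0}
  ]
}}

```text
clock: 16.05
tcp_pos: [0.3642, 0.2411, 0.2297]
orientation: [0.0, 0.658, 0.753, -0.0]
wrist_force: [-1.0, 0.2, -0.5]
finger_gap: 0.0401
```

Emit:
{"fn": "play_rows", "kwargs": {
  "moves": [
    {"claw":4,"delta_pos":[0,0,0],"twist":0},
    {"claw":4,"delta_pos":[0,0,0],"twist":0},
    {"claw":4,"delta_pos":[0,0,0],"twist":0},
    {"claw":4,"delta_pos":[0,0,0],"twist":0},
    {"claw":4,"delta_pos":[0,0,0],"twist":0},
    {"claw":4,"delta_pos":[0,0,0],"twist":0},
    {"claw":4,"delta_pos":[0,0,0],"twist":0},
    {"claw":4,"delta_pos":[0,0,0],"twist":0},
    {"claw":4,"delta_pos":[0,0,0],"twist":0},
    {"claw":4,"delta_pos":[0,0,0],"twist":0}
  ]
}}

```text
clock: 17.3
tcp_pos: [0.3642, 0.2412, 0.2297]
orientation: [0.0, 0.658, 0.753, -0.0]
wrist_force: [0.2, -0.5, 1.2]
finger_gap: 0.04
```

```bash
python3 st.py 5; python3 -c "
from h import *
plan((.4663,.0068,.29,.134))"
```

```text
17.3 0.040028585543875575 [ 0.24404345 -0.49917989  1.18138245]
-0.18316386888585637 0.24888968195943467 0.08866529948082053 r 0.20349579405299456 tin 2.079968585086818
spacer1_c top []
spacer1_c scene []
tin top []
tin scene [([270.0, 235.0, 323.0, 305.0], 0.57), ([316.0, 282.0, 321.0, 285.0], 0.51)]
tray_in top [([288.0, 199.0, 352.0, 256.0], 0.77), ([371.0, 269.0, 424.0, 318.0], 0.56)]
tray_in scene [([256.0, 128.0, 318.0, 179.0], 0.97), ([268.0, 250.0, 345.0, 316.0], 0.79), ([296.0, 194.0, 342.0, 230.0], 0.71), ([399.0, 423.0, 419.0, 448.0], 0.51)]
t 17.7 tcp [0.3642 0.2412 0.2296] phi 0.134
[-24.59, 6.98, -6.04] twist 0.0
```

View pics/v5.png

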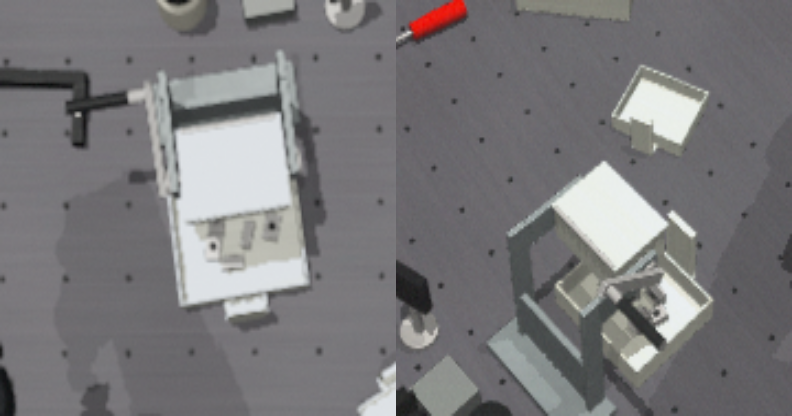

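The tin is upright with its lid shut and spacers lie in the tray. Next I'll grip the tab again.

Run:
```python
from h import *
g=lambda a,b:(210+a/2.2,130+b/2.6)
P=[px2w('top',g(*p),.032)[:2] for p in ((182,304),(310,286))]; m=(P[0]+P[1])/2; d=P[0]-P[1]; th=np.arctan2(-d[0],d[1])
u=np.array([np.cos(th),np.sin(th)]);print('tray',m+.065*u,th,np.linalg.norm(d),'grip',m-.018*u)
print('tab top',px2w('top',g(247,303),.076))
plan((.467,.006,.16,.134),(.467,.006,.042,.134))
```

```text
tray [0.54868035 0.01651935] 0.11209927197124636 0.14904600561113884 grip [0.46620131 0.00723458]
tab top [0.47132412 0.00726174 0.076     ]
t 17.7 tcp [0.3642 0.2412 0.2296] phi 0.134
[-24.68, 7.04, 6.96] twist 0.0
[-24.68, 7.04, 18.76] twist 0.0
```

Emit:
{"fn": "play_rows", "kwargs": {
  "moves": [
    {"claw":4.5,"delta_pos":[-6,1.7,1],"twist":0},
    {"claw":4.5,"delta_pos":[-12,3.4,2.5],"twist":0},
    {"claw":4.5,"delta_pos":[-18,5,4.5],"twist":0},
    {"claw":4.5,"delta_pos":[-24,7,6.5],"twist":0},
    {"claw":4.5,"delta_pos":[-24.7,7,8],"twist":0},
    {"claw":4.5,"delta_pos":[-24.7,7,13],"twist":0},
    {"claw":4.5,"delta_pos":[-24.7,7,17],"twist":0},
    {"claw":4.5,"delta_pos":[-24.7,7,18.7],"twist":0},
    {"claw":4.5,"delta_pos":[-24.7,7,18.7],"twist":0},
    {"claw":0,"delta_pos":[-24.7,7,18.7],"twist":0},
    {"claw":0,"delta_pos":[-24.7,7,18.7],"twist":0},
    {"claw":0,"delta_pos":[-24.7,7,18.7],"twist":0}
  ],
  "force": 50
}}

```text
clock: 19.2
tcp_pos: [0.4675, 0.0056, 0.0439]
orientation: [0.001, 0.658, 0.753, 0.001]
wrist_force: [-1.0, 0.6, 6.0]
finger_gap: 0.0093
```

Run:
```python
from h import *
s=get_state();print(s['finger_gap'],s['wrist_force'])
# hold: pull out, go in front of bay (bay_home .636,.300 th -.035), 95 mm before home
b=-.035;u=np.array([np.cos(b),np.sin(b)]);B=np.array([.636,.300])
q=lambda k:tuple(B+u*(-.083+k))
plan((.455,.004,.042,.134),(.43,.06,.042,.1),(.43,.2,.042,.03),(*q(-.10),.042,b),(*q(-.06),.042,b),(*q(0),.042,b))
```

```text
0.009339330081504468 [-0.98663662  0.63027191  6.03929792]
t 19.2 tcp [0.4675 0.0056 0.0439] phi 0.135
[0.01, -1.26, 0.19] twist 0.0
[5.89, -2.99, 0.19] twist 2.0
[19.76, -1.11, 0.19] twist 6.0
[30.0, 2.61, 0.19] twist 9.7
[29.32, 6.55, 0.19] twist 9.7
[28.31, 12.46, 0.19] twist 9.7
```

Emit:
{"fn": "play_rows", "kwargs": {
  "moves": [
    {"claw":0,"delta_pos":[0,-1,0],"twist":0},
    {"claw":0,"delta_pos":[1,-2.2,0],"twist":0},
    {"claw":0,"delta_pos":[3.5,-2.9,0],"twist":1},
    {"claw":0,"delta_pos":[6.5,-3,0],"twist":2},
    {"claw":0,"delta_pos":[10,-2.7,0],"twist":3},
    {"claw":0,"delta_pos":[13.5,-2,0],"twist":4.2},
    {"claw":0,"delta_pos":[17,-1.5,0],"twist":5.2},
    {"claw":0,"delta_pos":[20.5,-0.8,0],"twist":6.5},
    {"claw":0,"delta_pos":[24,0.5,0],"twist":8},
    {"claw":0,"delta_pos":[27,1.7,0],"twist":9},
    {"claw":0,"delta_pos":[29,2.3,0],"twist":9.7},
    {"claw":0,"delta_pos":[30,2.6,0],"twist":9.7}
  ]
}}

```text
clock: 20.7
tcp_pos: [0.4523, 0.3051, 0.0439]
orientation: [0.002, 0.72, 0.694, -0.001]
wrist_force: [-0.6, -11.0, 12.3]
finger_gap: 0.0095
```

Run:
```python
from h import *
s=get_state();print(s['finger_gap'],s['wrist_force'])
b=-.035;u=np.array([np.cos(b),np.sin(b)]);B=np.array([.636,.300])
q=lambda k:tuple(B+u*(-.083+k))
plan((*q(-.10),.044,b),(*q(-.06),.044,b),(*q(0),.044,b))
a=snap('top','t6');c=snap('scene','s6')
x,y=w2px('scene',(.6,.29,0)).astype(int);print(x,y)
cv2.imwrite('pics/v6.png',np.hstack([cv2.resize(a[130:290,140:320],None,fx=2.2,fy=2.6),cv2.resize(c[y-90:y+90,x-90:x+90],(396,416))])[:,:,::-1])
```

```text
0.009509138980974342 [ -0.56433824 -10.97689257  12.31619944]
t 20.7 tcp [0.4523 0.3051 0.0439] phi -0.036
[0.13, 0.08, -0.01] twist -0.1
[0.14, 4.08, -0.01] twist -0.1
[0.14, 10.08, -0.01] twist -0.1
352 370
```

View pics/v6.png

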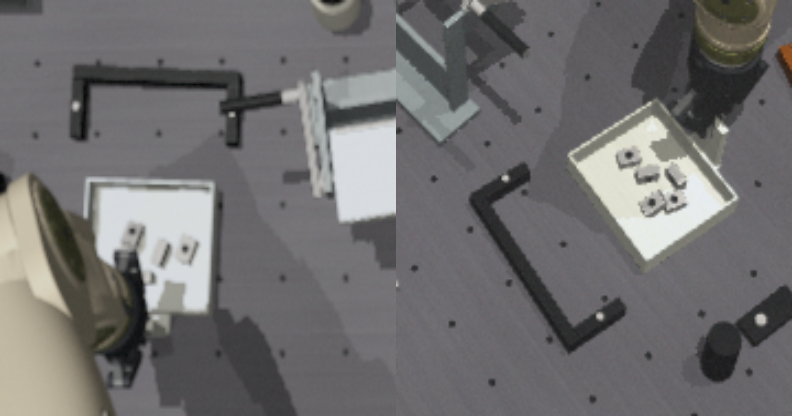

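All five spacers lie in the tray (scene crop near 650,185), and the tray is lined up in front of the black bay. I'll check the far rim corners against the bay, then push in.

Run:
```python
from h import *
g=lambda a,b:(140+a/2.2,130+b/2.6)
P=[px2w('top',g(*p),.032)[:2] for p in ((86,179),(214,182))]; m=(P[0]+P[1])/2; d=P[0]-P[1]; th=np.arctan2(-d[0],d[1])
u=np.array([np.cos(th),np.sin(th)]);print('tray',m-.065*u,th,np.linalg.norm(d))
F=[px2w('top',g(*p),.022)[:2] for p in ((87,82),(231,87),(86,138),(229,144))];print(F)
```

```text
tray [0.5357015  0.30415524] -0.029038453255311205 0.15111056572921125
[array([0.7046678 , 0.38233681]), array([0.69766736, 0.20967381]), array([0.64686668, 0.38189793]), array([0.63907489, 0.21128721])]
```

Emit:
{"fn": "play_rows", "kwargs": {
  "moves": [
    {"claw":0,"delta_pos":[0,1.5,0],"twist":0},
    {"claw":0,"delta_pos":[0.1,3,0],"twist":0},
    {"claw":0,"delta_pos":[0.1,4,0],"twist":0},
    {"claw":0,"delta_pos":[0.1,4,0],"twist":0}
  ]
}}

```text
clock: 21.3
tcp_pos: [0.4905, 0.3061, 0.0439]
orientation: [-0.001, 0.719, 0.695, -0.001]
wrist_force: [-6.2, 0.4, 12.7]
finger_gap: 0.0093
```

Emit:
{"fn": "play_rows", "kwargs": {
  "moves": [
    {"claw":0,"delta_pos":[-0.1,1.5,0],"twist":0},
    {"claw":0,"delta_pos":[-0.2,3.2,0],"twist":0},
    {"claw":0,"delta_pos":[-0.3,4.6,0],"twist":0},
    {"claw":0,"delta_pos":[-0.3,5.2,0],"twist":0},
    {"claw":0,"delta_pos":[-0.3,5.6,0],"twist":0},
    {"claw":0,"delta_pos":[-0.3,5.8,0],"twist":0},
    {"claw":0,"delta_pos":[-0.3,6.0,0],"twist":0},
    {"claw":0,"delta_pos":[-0.3,6.0,0],"twist":0}
  ]
}}

```text
clock: 22.3
tcp_pos: [0.5486, 0.301, 0.044]
orientation: [-0.002, 0.719, 0.695, -0.002]
wrist_force: [-11.2, 0.2, 13.6]
finger_gap: 0.0091
```

Emit:
{"fn": "play_rows", "kwargs": {
  "moves": [
    {"claw":0,"delta_pos":[0,0.2,0],"twist":0},
    {"claw":0,"delta_pos":[0,0.3,0],"twist":0},
    {"claw":0,"delta_pos":[0,0.3,0],"twist":0}
  ]
}}

```text
clock: 22.68
tcp_pos: [0.5515, 0.3009, 0.0439]
orientation: [-0.002, 0.719, 0.695, -0.002]
wrist_force: [-10.4, 1.4, 14.0]
finger_gap: 0.0094
```

Emit:
{"fn": "play_rows", "kwargs": {
  "moves": [
    {"claw":0,"delta_pos":[0,0.15,0],"twist":0},
    {"claw":0,"delta_pos":[0,0.3,0],"twist":0},
    {"claw":0,"delta_pos":[0,0.3,0],"twist":0}
  ]
}}

```text
clock: 23.05
tcp_pos: [0.5546, 0.3008, 0.0439]
orientation: [-0.002, 0.719, 0.695, -0.002]
wrist_force: [-9.7, 0.3, 12.4]
finger_gap: 0.0094
```

Emit:
{"fn": "play_rows", "kwargs": {
  "moves": [
    {"claw":0,"delta_pos":[0,0.15,0],"twist":0},
    {"claw":0,"delta_pos":[0,0.3,0],"twist":0},
    {"claw":0,"delta_pos":[0,0.3,0],"twist":0}
  ]
}}

```text
clock: 23.42
tcp_pos: [0.5546, 0.3009, 0.044]
orientation: [-0.003, 0.719, 0.695, -0.003]
wrist_force: [-19.1, 0.7, 18.9]
finger_gap: 0.0093
```

It has stopped at x=0.5546 with the force rising, so it is home against the stop. I'll relieve the push, release and retreat.

Emit:
{"fn": "play_rows", "kwargs": {
  "moves": [
    {"claw":0,"delta_pos":[0,-0.2,0],"twist":0},
    {"claw":3.5,"delta_pos":[0,-0.2,0],"twist":0},
    {"claw":3.5,"delta_pos":[0,-0.2,0],"twist":0},
    {"claw":3.5,"delta_pos":[0,-0.2,0],"twist":0},
    {"claw":3.5,"delta_pos":[0,-0.2,-4],"twist":0},
    {"claw":3.5,"delta_pos":[0,-0.2,-9],"twist":0},
    {"claw":3.5,"delta_pos":[0,-4,-14],"twist":0},
    {"claw":3.5,"delta_pos":[-5,-8,-17],"twist":0},
    {"claw":3.5,"delta_pos":[-11,-12,-18],"twist":0},
    {"claw":3.5,"delta_pos":[-17,-15,-18],"twist":0},
    {"claw":3.5,"delta_pos":[-22,-17,-18],"twist":0},
    {"claw":3.5,"delta_pos":[-27,-17,-18],"twist":0}
  ]
}}

```text
clock: 24.92
tcp_pos: [0.3802, 0.0361, 0.2229]
orientation: [0.0, 0.719, 0.695, 0.0]
wrist_force: [1.4, -0.7, 0.2]
finger_gap: 0.0349
```

Run:
```python
from h import *
s=get_state();print(s['clock'],s['finger_gap'],s['wrist_force'])
a=snap('top','t7');c=snap('scene','s7')
x,y=w2px('scene',(.6,.29,0)).astype(int)
cv2.imwrite('pics/v7.png',np.hstack([cv2.resize(a[130:270,160:350],None,fx=2.2,fy=2.6),cv2.resize(c[y-150:y+70,x-130:x+90],(380,364))])[:,:,::-1])
```

```text
24.925 0.03494834707816281 [ 1.37428979 -0.66526461  0.22793768]
```

View pics/v7.png

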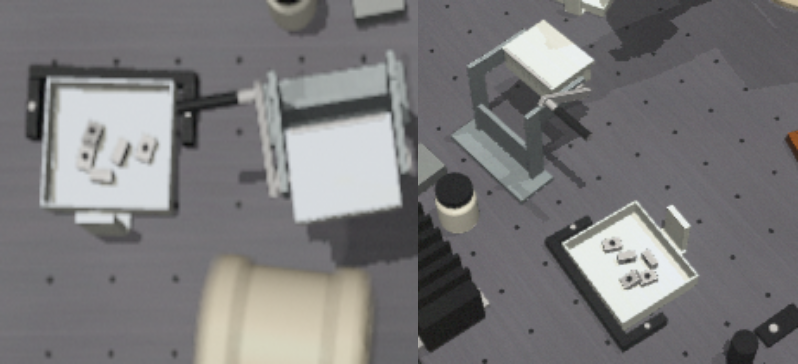

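Run:
```python
from h import *
g=lambda a,b:(160+a/2.2,130+b/2.6)
m,th,r=rectfit('top',[g(45,78),g(175,82),g(174,209),g(42,208)],.032,.13,.15);print(m,th,r)
b=-.035;d=m-[.636,.298];print('in bay frame',d@[np.cos(b),np.sin(b)],d@[-np.sin(b),np.cos(b)])
for q in ('mount','lens_tube','jar','screwdriver','fork','filter_case'):
    print(q,[(np.round(e['extent']).tolist(),round(e['conf'],2)) for e in spotter.spot_in('top',q)[:1]])
```

```text
[0.6378 0.2995] -0.014 [[0.002, 0.004], [-0.002, -0.001], [-0.0, -0.004], [-0.0, 0.002]]
in bay frame 0.0017464083306357988 0.0015620684820730401
mount [([356.0, 114.0, 379.0, 142.0], 0.75)]
lens_tube [([119.0, 188.0, 142.0, 209.0], 0.59)]
jar [([279.0, 110.0, 306.0, 144.0], 0.69)]
screwdriver [([516.0, 205.0, 525.0, 240.0], 0.9)]
fork [([130.0, 221.0, 143.0, 244.0], 0.86)]
filter_case [([317.0, 109.0, 340.0, 141.0], 0.71)]
```

```bash
python3 -c "
from h import *
print(env.hand_in())"
```

```text
the job is handed in; nothing more can be done
None
```

The job is done and handed in at about 25 s of the 72 s allowed; hand-in reports no verdict.

I slid the middle-sized tray under the tin and swung the crank to about 2.65 rad, where I held it for about 1.5 s. The lid dropped open and the spacers fell into the tray. I let the tin swing back, then slid the loaded tray into the black bay until it met the back stop (the push force roughly doubled with no further travel).

Last checks:
- **Tray position:** it lies about 2 mm from home along the bay, 2 mm off the centre line and 0.02 rad off its direction, each good to a few millimetres. The tab faces out.
- **Spacers:** all five are visible in the tray in both cameras.
- **Tin:** by eye it is upright with its lid shut.
- **Other things on the table:** all six were found within a few pixels of where they started, and the arm stands clear.

No check failed. The wrist force read 6 to 19 N upwards while the tab was gripped, but the tray stayed flat as far as the pictures show.

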